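Index the specimen carousel one hole

TASK

Bring the deep cup under the dial gauge: press the indexing plunger's black knob down with a fingertip, swing the turntable one hole round in the direction that takes the deep cup to the gauge, and let the plunger spring back up so that its pin locks fully home in that hole. Only press and push: leave all cups seated in their places, and do not touch the gauge or disturb anything else on the bench.

Things in the scene. Friction and masses are not known exactly. Their poses are not given: they have to be found in the camera images.
- carousel: indexing specimen carousel, fixed to the bench: round cream base 310 mm across, 10 mm thick, with a tongue that bears the gauge; on it the fixed index ring and, inside that, an aluminium turntable 208 mm across, top face 58 mm above the bench. Origin: on the turntable's axis, at bench level; z up; +x points from the axis to the gauge column
- index_ring: fixed steel index ring on short pillars: inside diameter 254 mm, outside 304 mm, underside 46 mm and top 52 mm above the bench. Six through holes, 60 degrees apart, 138 mm from the axis, one of them on the carousel's +x axis. Origin and axes: same as the carousel's
- turntable (a joint): angle of the turntable, rad, 0 at the start, grows anticlockwise seen from above. Locked within 0.01 rad while the plunger's pin is up in a hole; with the plunger pressed in it turns endlessly against about 0.12 N m of friction. Neighbouring holes are 1.047 rad (60 degrees) apart
- plunger (a joint): how far the plunger is pressed in, m: 0 fully out (pin up in a hole), 0.013 at its stop. A spring lifts it: 3 N at first, 7.5 N at the stop. From 0.010 on the pin is clear of the ring; let go between two holes it rests at 0.010 against the ring's underside. Let go within about 0.02 rad of a hole, the pin's round nose finds it by itself
- plunger_top (a point): middle of the flat top of the indexing plunger's black knob: 32 mm across, 14 mm thick, top 115 mm above the bench when out. It stands on the turntable's edge, 115 mm from the axis, at the start opposite to the gauge, and turns with the table. It is pressed straight down; a fingertip pressing it drags the table along by friction, up to 5 degrees behind. Its 12 mm pin, 23 mm further out, shows 4 mm above the ring when home
- table_centre (a point): the turntable's centre, on its axis, at its top face (58 mm above the bench); turns with the table. A 32 mm boss, 15 mm high, stands there. The six cup places lie 65 mm from the axis, 60 degrees apart; the one next to the plunger is empty
- station (a point): point on the turntable's top face right under the gauge's measuring tip, 65 mm from the axis towards the gauge column; fixed to the carousel's base, does not turn
- gauge: delicate dial gauge on its column, fixed: 22 mm column 270 mm high, 200 mm from the turntable's axis; an arm at 178 mm height; a 58 mm round dial above the station, reaching up to 277 mm; measuring tip 125 mm above the bench. Origin: same as the carousel's
- deep_cup: the one deep steel specimen cup, 55 mm across and 60 mm high (the others are 35 mm), filled with a hard black cast specimen, standing loose on the turntable between three 6 mm locating pins, in one of the two places next to the gauge, to either side of it; origin: centre of its underside. 0.2 to 0.35 kg
- cup_gauge: steel specimen cup, 55 mm across and 35 mm high, filled with a hard black cast specimen, standing loose on the turntable between three 6 mm high locating pins; origin: centre of its underside. Part of the load: it stays seated. At the start it is the one under the gauge
- cup_next: steel specimen cup, 55 mm across and 35 mm high, filled with a hard black cast specimen, standing loose on the turntable between three 6 mm high locating pins; origin: centre of its underside. Part of the load: it stays seated. At the start it stands next to the gauge, on the side away from the deep cup
- cup_far: steel specimen cup, 55 mm across and 35 mm high, filled with a hard black cast specimen, standing loose on the turntable between three 6 mm high locating pins; origin: centre of its underside. Part of the load: it stays seated
- cup_near: steel specimen cup, 55 mm across and 35 mm high, filled with a hard black cast specimen, standing loose on the turntable between three 6 mm high locating pins; origin: centre of its underside. Part of the load: it stays seated
- spare_cup: spare filled steel cup, 55 mm across and 35 mm high, standing on the bench; origin: centre of its underside
- wash_bottle: white plastic bottle, 64 mm across, 170 mm high, standing on the bench; origin: centre of its underside
- spatula: spatula lying on the bench, wooden handle, 180 mm long, 12 mm high
- needle_box: small wooden needle box, 75 x 45 x 22 mm, lying on the bench; origin: centre of its underside
Mind the look-alikes: they are no part of the job. What is shaped like the cup_gauge but purple or turquoise is not meant.

How it is judged:
By the outcome, as a careful person would: the job done as asked, in the order asked, and still so for the second after the job is handed in, with the robot touching nothing.
It also fails if it takes over 38 s, if anything falls off the work surface, if the arm or the gripper's body presses on something with over 40 N, if the wrist force passes 120 N, or if a joint passes its speed limit or range.

ROBOT

A 6-joint arm with a two-finger parallel gripper is mounted at the origin on the work surface. World frame = base frame: x ahead of the robot, y to its left, z up, the work surface at z = 0. Lengths are in m, angles in degrees, forces in N, time in s.
With the tool pointing down it reaches from about 0.3 to 0.75 m from the base axis. Payload 8.5 kg.
Tool frame: the origin (TCP) lies between the finger pads; the fingertips stand 22 mm ahead of it and the grasp point (between the pads) lies 3 mm ahead of it (env.nose_length is the distance from the TCP to the fingertips, in m); z points along the fingers, x is the direction in which the jaws open and shut, and the axes are right-handed (so a half turn about z gives the same grasp; the last joint's range is limited). The gripper opens to 85 mm and grips with 20 to 120 N. Pads are 22 mm wide; open, the fingers measure 114 mm over their backs; the gripper's body (76 mm by 85 mm) begins 54 mm behind the grasp point. The pads swing forward as they close: fully open they stand 13 mm farther back than shut.
Start: joints at [-82.466, 21.807, 74.336, -0, 83.858, -12.336], TCP at [0.187, -0.517, 0.253] pointing down, gripper open.
Joint ranges: [-178.18, 178.18], [-50.72, 133.34], [12.68, 142.11], [-81.47, 261.47], [9.98, 163.14], [-165.26, 165.26]. Speed limits (degrees/s): [136.94, 136.94, 180, 180, 180, 180].

INTERFACE

Orientations are given as a 3x3 rotation matrix whose columns are the frame's x, y, z axes.
In Python, from rig import env gives the robot as it stands.
- The arm moves only by the tool arm_command, never from a script. Its argument "steps" is a list of rows, each an object with "delta_pos": the shift along the world's x, y, z in mm, a list of three; "dr": the turn, a rotation vector about the world's x, y, z in degrees, a list of three. In form: [{"delta_pos": [dx, dy, dz], "dr": [wx, wy, wz]}, ...]. A call has 1 to 20 rows; each row shifts and turns the commanded pose from where the row before left it; what a row does not reach is not made up. A row lasts 1/10 s, in which the tool goes at most 50 mm and 8.59 degrees, less where a joint would pass 70% of its speed; a pose out of reach is approached as far as the arm can. A call with a gripper value outside its range is refused whole. "grip" is the opening, from 0 (shut) to 1 (fully open), set as the call begins (left out, the last holds). The fingers move at their own pace and stop on an object; "squeeze" is the grip in N (left out, the last holds). Time passes only in rows, so rows that do not move let the fingers close. It gives the time, the measured TCP pose, the force and the opening at its end, in the units of the state.
- env.observe(): the state, without advancing time (a new reading comes with each control period).
- env.get_image(name): name is "side" or "top" or "wrist"; returns the picture (400x640x3 uint8, blue, green, red); there is no depth.
- env.get_calibration(name): a dict with "fx", "fy", "cx", "cy" (pixels), "k1" (the pictures are not rectified: a ray, as slopes to the right and down, at radius r is drawn at 1 + k1 r^2 times it, then the intrinsics apply), "view" (4x4, takes a point from world to camera coordinates). Camera axes: x right, y up, looking along -z (the intrinsics and any distortion apply to the point x, -y, -z); pixel columns grow to the right and rows downward; lengths in m; the calibration is good to about 2 mm. A picture is of the moment at which its call begins: read the wrist's pose just before it. get_calibration takes no time and is no camera call; for the wrist camera it gives the pose at the moment of the call.
- env.close_job(): hands the job in, once; it reports no verdict.
The state is a dict: "time_s": time; "q": joint angles; "qvel": joint speeds; "joint_efforts": joint torques, N m; "position": TCP position; "tool_rot": TCP orientation; "ft_force": force on the tool from outside, world axes, zero at the start; "wrist_torque": the same for the moment, N m; "grip_width": finger opening in m.
Only numpy, scipy, OpenCV 4.12 (cv2) and the standard library are available. Lean on these libraries where they do the work, as an engineer would, in place of code of your own. Each camera call takes 0.05 s, during which the arm holds its last target. There are 200 camera calls.

## Working session

There is one attempt and no reset: what is moved stays moved. The work goes in short steps, Python scripts to look and compute and a tool call to move; the robot and the scene stay as the last step left them, time stands still between calls to the robot, and variables do not carry over. Pictures are saved under pics/ and viewed, about 8 in all and at most 12, crops included, and the job is handed in when it is done.

Besides the shell and the picture viewer there is one more tool, called after "Call:" as a command line: name --argument value ..., lists and objects as JSON in quotes. arm_command: Moves the arm, as the interface text tells. Its arguments: {"type":"object","properties":{"steps":{"type":"array"},"grip":{"type":"number"},"squeeze":{"type":"number"}},"required":["steps"]}

```bash
mkdir -p pics; python3 - <<'E'
from rig import env
import cv2,numpy as np
for n in("top","side"):
    cv2.imwrite(f"pics/{n}0.png",env.get_image(n)); c=env.get_calibration(n); print(n,{k:(np.round(v,4).tolist()) for k,v in c.items()})
o=env.observe(); print(o['time_s'],o['position'],o['tool_rot'],o['grip_width'],env.nose_length)
E
```

```text
top {'fx': 479.4977, 'fy': 479.4977, 'cx': 320.4935, 'cy': 203.7675, 'k1': 0.0158, 'view': [[0.0029, -0.9999, 0.0097, -0.0143], [0.9919, 0.0041, 0.1268, -0.6286], [-0.1268, 0.0093, 0.9919, -1.3659], [0.0, 0.0, 0.0, 1.0]]}
side {'fx': 372.9482, 'fy': 372.9482, 'cx': 317.8432, 'cy': 200.098, 'k1': 0.0235, 'view': [[0.9885, -0.1512, 0.003, -0.5935], [0.1139, 0.7579, 0.6424, -0.1297], [-0.0994, -0.6346, 0.7664, -1.0253], [0.0, 0.0, 0.0, 1.0]]}
0.1 [ 0.18690207 -0.51703027  0.25280335] [[ 3.39875748e-01 -9.40470334e-01 -1.62272616e-04]
 [-9.40469584e-01 -3.39875686e-01  1.21663597e-03]
 [-1.19936255e-03 -2.60892599e-04 -9.99999247e-01]] 0.08545394993929965 0.022
```

View pics/top0.png

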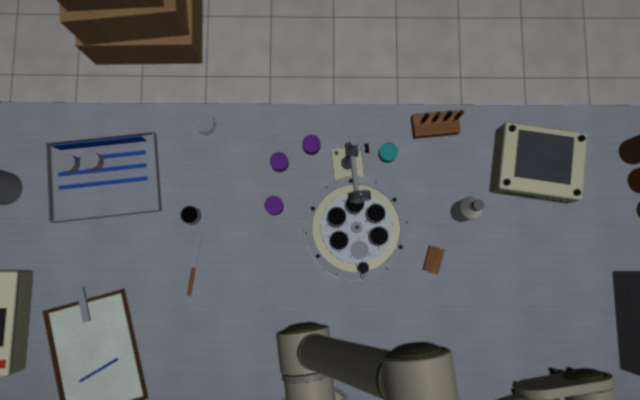

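View pics/side0.png

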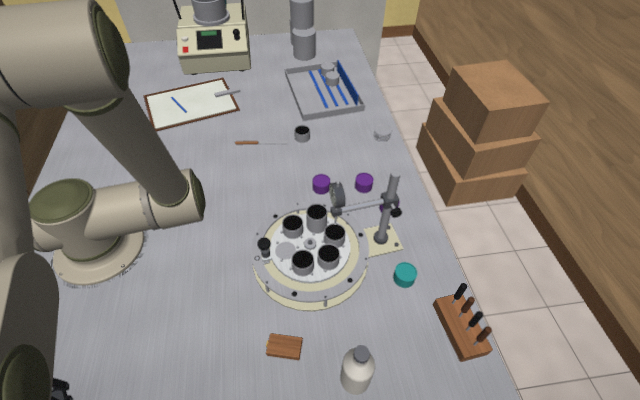

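The deep cup looks like side (317,216), on the +y side of the gauge (top ~(336,216)), because it is taller than the short cups at (292,227), (335,235), (328,256) and (303,262). The purple cups and the turquoise one are decoys. I'll confirm this in one enlarged crop.

```bash
python3 - <<'E'
import cv2,numpy as np
a=cv2.imread("pics/top0.png")[170:290,296:416]; b=cv2.imread("pics/side0.png")[170:310,240:410]
a=cv2.resize(a,(480,480),interpolation=cv2.INTER_CUBIC)
cv2.imwrite("pics/a.png",cv2.convertScaleAbs(a,alpha=1.4))
b=cv2.resize(b,(680,560),interpolation=cv2.INTER_CUBIC)
cv2.imwrite("pics/b.png",b)
E
```

```text
(no output)
```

View pics/a.png

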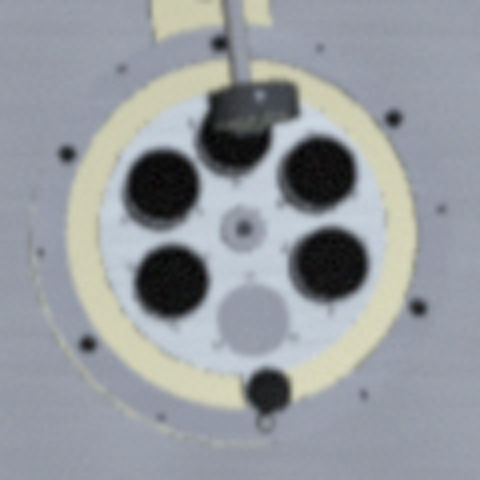

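View pics/b.png

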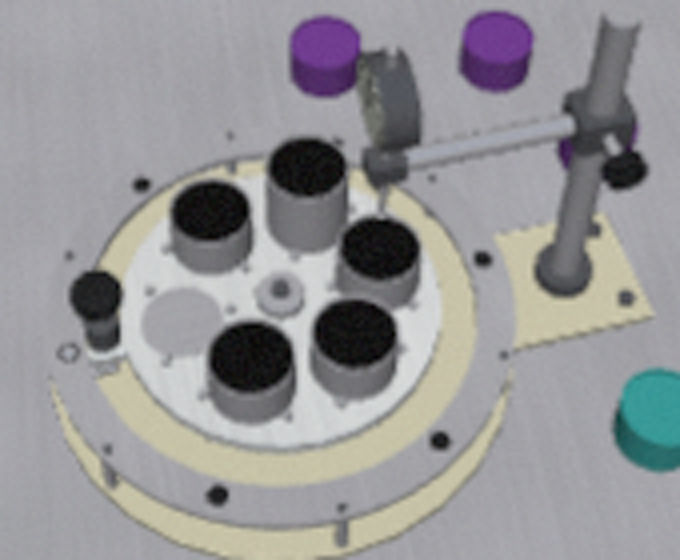

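Confirmed: the deep cup is the tall one at side crop (307,190), on the +y side, so the table must turn clockwise by 60°. Next I'll fit the carousel pose from the ring holes seen in both views.

```bash
cat > h.py <<'E'
import numpy as np
from scipy.optimize import least_squares
def proj(c,P):
    P=np.atleast_2d(P); q=(c["view"]@np.c_[P,np.ones(len(P))].T)[:3]
    x=q[0]/-q[2]; y=-q[1]/-q[2]; f=1+c["k1"]*(x*x+y*y)
    return np.c_[c["fx"]*x*f+c["cx"],c["fy"]*y*f+c["cy"]]
E
python3 - <<'E'
from rig import env
from h import *
T={0:(220,43),1:(67,153),2:(88,343),3:(265,422),4:(418,307),5:(393,118)}
S={0:(483,259),2:(142,185),3:(68,352),4:(217,495),5:(440,441)}
up=lambda d,ox,oy:{k:((u+.5)/4-.5+ox,(v+.5)/4-.5+oy) for k,(u,v) in d.items()}
D=[(env.get_calibration("top"),up(T,296,170)),(env.get_calibration("side"),up(S,240,170))]
def pts(p,ks): 
    a=p[2]+np.array(ks)*np.pi/3
    return np.c_[p[0]+.138*np.cos(a),p[1]+.138*np.sin(a),[.056 if k==3 else .051 for k in ks]]
f=lambda p,D=D:np.concatenate([(proj(c,pts(p,list(d)))-np.array(list(d.values()))).ravel() for c,d in D])
for sel in (D[:1],D[1:],D):
    r=least_squares(f,[.5,-.1,0],args=(sel,)); print(r.x[:2],np.degrees(r.x[2]),np.abs(r.fun).max())
p=r.x
for t in range(0,61,10):
    a=p[2]+np.pi-np.radians(t); print(t,p[:2]+.115*np.array([np.cos(a),np.sin(a)]))
a=p[2]+np.pi;print(proj(D[0][0],[*(p[:2]+.115*np.array([np.cos(a),np.sin(a)])),.115]))
E
```

```text
[ 0.55977424 -0.11509559] 6.383864870684272 0.1021128209673634
[ 0.56181467 -0.11382375] 6.493726921022978 0.6939697696050189
[ 0.56083183 -0.11453668] 6.474581078345999 0.6122990172196978
0 [ 0.4465653  -0.12750435]
10 [ 0.44604946 -0.10746517]
20 [ 0.44902121 -0.08764085]
30 [ 0.45539028 -0.06863375]
40 [ 0.46496313 -0.05102139]
50 [ 0.47744891 -0.0353389 ]
60 [ 0.49246823 -0.0220628 ]
[[362.83902169 266.62888271]]
```

Call:
arm_command --grip 0 --steps '[{"delta_pos":[16,24,0],"dr":[0,0,4]},{"delta_pos":[16,24,0],"dr":[0,0,4]},{"delta_pos":[16,24,0],"dr":[0,0,4]},{"delta_pos":[16,24,0],"dr":[0,0,4]},{"delta_pos":[16,24,0],"dr":[0,0,4]},{"delta_pos":[16,24,0],"dr":[0,0,4]},{"delta_pos":[16,24,0],"dr":[0,0,4]},{"delta_pos":[16,24,0],"dr":[0,0,4]},{"delta_pos":[16,24,0],"dr":[0,0,4]},{"delta_pos":[16,24,-5],"dr":[0,0,4]},{"delta_pos":[16,24,-10],"dr":[0,0,4]},{"delta_pos":[16,24,-10],"dr":[0,0,4]},{"delta_pos":[16,24,-10],"dr":[0,0,4]},{"delta_pos":[16,24,-10],"dr":[0,0,4]},{"delta_pos":[16,24,-10],"dr":[0,0,4]},{"delta_pos":[19,29,-10],"dr":[0,0,4]},{"delta_pos":[0,0,0],"dr":[0,0,0]},{"delta_pos":[0,0,0],"dr":[0,0,0]},{"delta_pos":[0,0,0],"dr":[0,0,0]}]'

```text
time_s: 2.0
position: [0.4457, -0.1289, 0.1885]
tool_rot: [[0.994, -0.108, 0.0], [-0.108, -0.994, -0.0], [0.0, 0.0, -1.0]]
ft_force: [-0.2, -0.5, -0.1]
grip_width: -0.0001
```

```bash
python3 - <<'E'
from rig import env
from h import *
import cv2
c=env.get_calibration("wrist"); o=env.observe(); im=env.get_image("wrist"); np.savez("w0.npz",**c)
cv2.imwrite("pics/w0.png",im)
print(o['time_s'],o['position'],o['tool_rot'].round(4),o['ft_force'],o['grip_width'],o['q'])
print(proj(c,[[.4466,-.1275,.115],[.5608,-.1145,.073]]),np.linalg.inv(c['view'])[:3,3])
E
```

```text
2.0 [ 0.4457087  -0.12888426  0.1885082 ] [[ 9.942e-01 -1.080e-01  1.000e-04]
 [-1.080e-01 -9.942e-01 -3.000e-04]
 [ 1.000e-04  3.000e-04 -1.000e+00]] [-0.23877034 -0.53934393 -0.08687166] -6.116849229329532e-05 [-3.07910381e+01  1.69591451e+01  9.36398268e+01 -1.42079648e-02
  6.93869072e+01 -2.45865446e+01]
[[320.84360129 218.56115243]
 [463.2521323  170.67372825]] [ 0.45232061 -0.06116005  0.30894533]
```

View pics/w0.png

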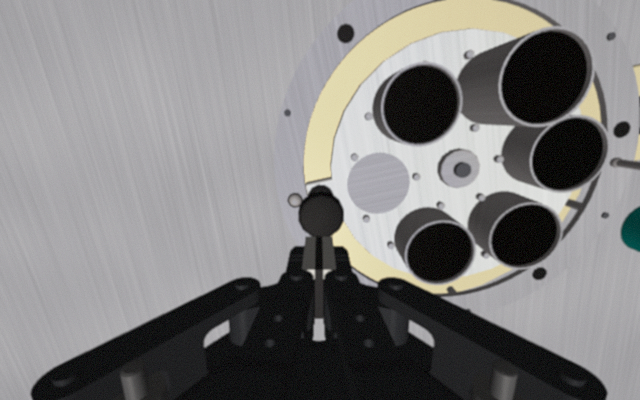

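Call:
arm_command --steps '[{"delta_pos":[1,2.4,-20],"dr":[0,0,0]},{"delta_pos":[0,0,-20],"dr":[0,0,0]},{"delta_pos":[0,0,-10],"dr":[0,0,0]},{"delta_pos":[0,0,-4],"dr":[0,0,0]},{"delta_pos":[0,0,-4],"dr":[0,0,0]},{"delta_pos":[0,0,-4],"dr":[0,0,0]},{"delta_pos":[0,0,0],"dr":[0,0,0]},{"delta_pos":[0,0,0],"dr":[0,0,0]}]'

```text
time_s: 2.85
position: [0.4469, -0.1263, 0.1271]
tool_rot: [[0.994, -0.107, 0.0], [-0.107, -0.994, -0.001], [0.0, 0.001, -1.0]]
ft_force: [-4.4, -0.7, 7.3]
grip_width: 0.0001
```

Call:
arm_command --steps '[{"delta_pos":[0,0,-2],"dr":[0,0,0]},{"delta_pos":[0,0,-2],"dr":[0,0,0]},{"delta_pos":[0,0,0],"dr":[0,0,0]},{"delta_pos":[0,0,0],"dr":[0,0,0]}]'

```text
time_s: 3.25
position: [0.447, -0.1265, 0.1239]
tool_rot: [[0.994, -0.107, 0.001], [-0.107, -0.994, -0.002], [0.002, 0.002, -1.0]]
ft_force: [-4.9, -0.5, 15.1]
grip_width: -0.0002
```

```bash
python3 -c "
import numpy as np,json
a=np.radians(186.4-np.arange(0,71,3));p=115*np.c_[np.cos(a),np.sin(a)]
d=np.diff(p,axis=0).round(1);print(json.dumps(d.tolist()))"
```

```text
[[-0.5, 6.0], [-0.2, 6.0], [0.1, 6.0], [0.4, 6.0], [0.7, 6.0], [1.1, 5.9], [1.4, 5.9], [1.7, 5.8], [2.0, 5.7], [2.3, 5.6], [2.6, 5.5], [2.8, 5.3], [3.1, 5.2], [3.4, 5.0], [3.6, 4.8], [3.9, 4.6], [4.1, 4.4], [4.3, 4.2], [4.6, 3.9], [4.8, 3.7], [4.9, 3.4], [5.1, 3.2], [5.3, 2.9]]
```

Call:
arm_command --steps '[{"delta_pos":[-0.5,6,0],"dr":[0,0,-3]},{"delta_pos":[-0.2,6,0],"dr":[0,0,-3]},{"delta_pos":[0.1,6,0],"dr":[0,0,-3]},{"delta_pos":[0.4,6,0],"dr":[0,0,-3]},{"delta_pos":[0.7,6,0],"dr":[0,0,-3]},{"delta_pos":[1.1,5.9,0],"dr":[0,0,-3]},{"delta_pos":[1.4,5.9,0],"dr":[0,0,-3]},{"delta_pos":[1.7,5.8,0],"dr":[0,0,-3]},{"delta_pos":[2.0,5.7,0],"dr":[0,0,-3]},{"delta_pos":[2.3,5.6,0],"dr":[0,0,-3]}]'

```text
time_s: 4.25
position: [0.4565, -0.0671, 0.1239]
tool_rot: [[0.806, -0.591, 0.002], [-0.591, -0.806, -0.001], [0.003, -0.0, -1.0]]
ft_force: [-3.9, 1.0, 13.4]
grip_width: -0.0002
```

Call:
arm_command --steps '[{"delta_pos":[2.6,5.5,0],"dr":[0,0,-3]},{"delta_pos":[2.8,5.3,0],"dr":[0,0,-3]},{"delta_pos":[3.1,5.2,0],"dr":[0,0,-3]},{"delta_pos":[3.4,5.0,0],"dr":[0,0,-3]},{"delta_pos":[3.6,4.8,0],"dr":[0,0,-3]},{"delta_pos":[3.9,4.6,0],"dr":[0,0,-3]},{"delta_pos":[4.1,4.4,0],"dr":[0,0,-3]},{"delta_pos":[4.3,4.2,0],"dr":[0,0,-3]},{"delta_pos":[4.6,3.9,0],"dr":[0,0,-3]},{"delta_pos":[4.8,3.7,0],"dr":[0,0,-3]},{"delta_pos":[0,0,0],"dr":[0,0,0]}]'

```text
time_s: 5.35
position: [0.4948, -0.0203, 0.124]
tool_rot: [[0.403, -0.915, 0.005], [-0.915, -0.403, -0.001], [0.003, -0.004, -1.0]]
ft_force: [0.7, 0.8, 9.4]
grip_width: -0.0004
```

```bash
python3 - <<'E'
from rig import env
from h import *
import cv2
c=env.get_calibration("wrist"); o=env.observe(); im=env.get_image("wrist"); np.savez("w1.npz",**c)
cv2.imwrite("pics/w1.png",im)
print(o['time_s'],o['position'],o['ft_force'],o['q'])
a=np.radians(6.45+60*np.arange(6));
print(proj(c,np.c_[.5605+.138*np.cos(a),-.114+.138*np.sin(a),a*0+.052]).round(1), proj(c,[.5605,-.114,.073]))
E
```

```text
5.35 [ 0.49476147 -0.02028121  0.1239912 ] [0.72672926 0.82658941 9.38606286] [-1.60918595e+01  2.44557980e+01  9.44030479e+01  4.19191340e-02
  6.08682981e+01  5.00982751e+01]
[[607.9 -53.8]
 [352.9  12. ]
 [286.5 231.6]
 [412.5 355.8]
 [599.1 322.2]
 [718.5 139.8]] [[511.8574459  195.90542816]]
```

View pics/w1.png

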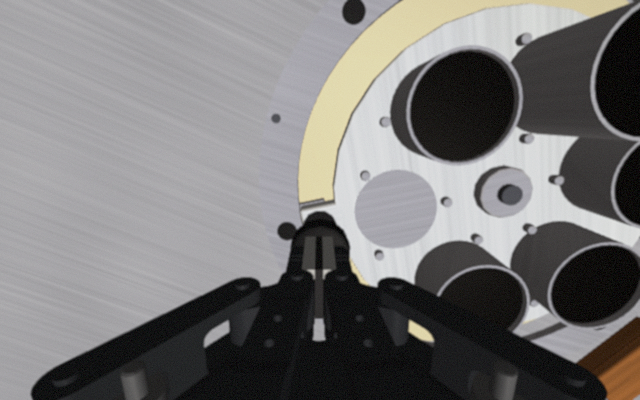

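```bash
cat >> h.py <<'E'
import cv2
def back(c,uv,z):
    K=np.array([[c["fx"],0,c["cx"]],[0,c["fy"],c["cy"]],[0,0,1.]])
    x,y=cv2.undistortPoints(np.float64([[uv]]),K,np.array([c["k1"],0,0,0.]))[0,0]
    V=np.linalg.inv(c["view"]); d=V[:3,:3]@[x,-y,-1]; o=V[:3,3]
    return (o+d*(z-o[2])/d[2])[:2]
def disc(im,seed):
    "empty place: grey disc; flood from seed on smoothed picture"
    g=cv2.bilateralFilter(cv2.cvtColor(im,cv2.COLOR_BGR2GRAY),9,25,5)
    m=np.zeros((g.shape[0]+2,g.shape[1]+2),np.uint8)
    cv2.floodFill(g,m,seed,0,12,12,4|cv2.FLOODFILL_MASK_ONLY|cv2.FLOODFILL_FIXED_RANGE|(255<<8))
    k=max(cv2.findContours(cv2.morphologyEx(m[1:-1,1:-1],cv2.MORPH_OPEN,np.ones((7,7))),0,1)[0],key=cv2.contourArea)
    return cv2.fitEllipse(cv2.convexHull(k))
def ang(v): return np.degrees(np.arctan2(v[1],v[0]))
E
python3 - <<'E'
from h import *
for n,seed,boss,hole in(("w0",(378,183),(460,168),None),("w1",(396,208),(503,192),(287,231))):
    c=dict(np.load(n+".npz")); im=cv2.imread(f"pics/{n}.png"); e=disc(im,seed)
    D=back(c,e[0],.058); B=back(c,boss,.073); C=np.array([.5605,-.114])
    print(n,e,D,B,ang(D-C),ang(D-B),np.linalg.norm(D-B))
    if hole: H=back(c,hole,.052);print(H,ang(H-C),ang(H-B))
E
```

```text
w0 ((377.97003173828125, 182.59710693359375), (58.49476623535156, 61.94632339477539), 57.73263931274414) [ 0.49637049 -0.12031511] [ 0.55823572 -0.11208867] -174.37597292756072 -172.42561299838212 0.062409785222717035
w1 ((395.23626708984375, 208.46466064453125), (75.90109252929688, 81.7665023803711), 63.36904525756836) [ 0.5237593  -0.06074287] [ 0.56042609 -0.10799382] 124.60077942480298 127.8115090618642 0.059808907087798444
[ 0.47902621 -0.00312725] 126.30995244903966 127.81944988375734
```

```bash
cat >> h.py <<'E'
def dark(im,uv,r=16,t=60):
    x,y=max(0,uv[0]-r),max(0,uv[1]-r)
    g=cv2.cvtColor(im,cv2.COLOR_BGR2GRAY)[y:uv[1]+r,x:uv[0]+r]
    n,l,s,cn=cv2.connectedComponentsWithStats((g<t).astype(np.uint8))
    k=1+np.argmin([np.hypot(*(q+[x,y]-np.array(uv))) - .0 for q in cn[1:]])
    return cn[k]+[x,y],s[k,4]
def table_angle(c,im,seed,holes,C0=(.5605,-.114),a0=6.45,fit_rot=False):
    P=[(k,*dark(im,u)) for k,u in holes.items()]; D=back(c,disc(im,seed)[0],.058)
    W=np.array([back(c,p[1],.052) for p in P]); k=np.array([p[0] for p in P])
    f=lambda q:(np.c_[q[0]+.138*np.cos(q[2]+k*np.pi/3),q[1]+.138*np.sin(q[2]+k*np.pi/3)]-W).ravel()
    r=least_squares(f,[*C0,np.radians(a0)]); C=r.x[:2]
    print("areas",[p[2] for p in P],"C",C,"rot",np.degrees(r.x[2]),"res mm",(r.fun*1e3).round(2),"r",np.linalg.norm(D-C))
    return ang(D-C)-180-np.degrees(r.x[2])
E
python3 - <<'E'
from h import *
for n,s,h in(("w0",(378,183),{2:(345,33),0:(622,129),5:(540,273)}),("w1",(396,208),{1:(353,11),2:(287,231)})):
    print(table_angle(dict(np.load(n+".npz")),cv2.imread(f"pics/{n}.png"),s,h)%360-360)
E
```

```text
areas [np.int32(201), np.int32(164), np.int32(104)] C [ 0.56080079 -0.11387026] rot 6.3293572741664 res mm [-0.05  0.07  0.    0.02  0.05 -0.09] r 0.06475183178045596
-0.6171666372351297
areas [np.int32(413), np.int32(397)] C [ 0.56375069 -0.11547807] rot 7.937922466056259 res mm [-0.61 -0.08  0.61  0.08] r 0.06778829264619039
-61.78479098645221
```

Call:
arm_command --steps '[{"delta_pos":[-1.2,-0.8,-0.5],"dr":[0,0,0.7]},{"delta_pos":[-1.2,-0.8,0],"dr":[0,0,0.7]},{"delta_pos":[0,0,0],"dr":[0,0,0]},{"delta_pos":[0,0,0],"dr":[0,0,0]}]'

```text
time_s: 5.8
position: [0.4921, -0.0223, 0.1239]
tool_rot: [[0.427, -0.904, 0.005], [-0.904, -0.427, -0.001], [0.003, -0.004, -1.0]]
ft_force: [-2.0, 0.5, 13.0]
grip_width: 0.0
```

```bash
python3 - <<'E'
from rig import env
from h import *
c=env.get_calibration("wrist"); im=env.get_image("wrist"); np.savez("w2.npz",**c)
cv2.imwrite("pics/w2.png",im); o=env.observe()
print(o['time_s'],o['position'],o['ft_force'])
C=np.array([.5605,-.114])
for n in("w1","w2"):
    c=dict(np.load(n+".npz")); im=cv2.imread(f"pics/{n}.png"); D=back(c,disc(im,(396,208))[0],.058)
    H=back(c,dark(im,(287,231))[0],.052); print(n,ang(D-C),ang(H-C),ang(D-C)-ang(H-C))
E
```

```text
5.85 [ 0.49210862 -0.02225473  0.12393536] [-1.73582289  1.68376485 13.70007486]
w1 124.60077942480298 127.46175845646717 -2.8609790316641863
w2 126.27675198113067 126.16854992688671 0.10820205424396079
```

The measured table angle is now within tolerance of the hole. I'll release slowly and watch the force.

Call:
arm_command --steps '[{"delta_pos":[0,0,2],"dr":[0,0,0]},{"delta_pos":[0,0,2],"dr":[0,0,0]},{"delta_pos":[0,0,1.5],"dr":[0,0,0]},{"delta_pos":[0,0,1.5],"dr":[0,0,0]},{"delta_pos":[0,0,0],"dr":[0,0,0]},{"delta_pos":[0,0,0],"dr":[0,0,0]}]'

```text
time_s: 6.45
position: [0.4917, -0.0222, 0.1296]
tool_rot: [[0.427, -0.904, 0.003], [-0.904, -0.427, -0.001], [0.002, -0.003, -1.0]]
ft_force: [2.8, -0.7, 5.1]
grip_width: -0.0001
```

At 7.4 mm depth the knob still pushes with about 5 N, so the pin has entered the hole. I'll keep raising.

Call:
arm_command --steps '[{"delta_pos":[0,0,2],"dr":[0,0,0]},{"delta_pos":[0,0,2],"dr":[0,0,0]},{"delta_pos":[0,0,2],"dr":[0,0,0]},{"delta_pos":[0,0,0],"dr":[0,0,0]},{"delta_pos":[0,0,0],"dr":[0,0,0]}]'

```text
time_s: 6.95
position: [0.4908, -0.0219, 0.135]
tool_rot: [[0.427, -0.904, 0.0], [-0.904, -0.427, 0.0], [0.0, -0.0, -1.0]]
ft_force: [1.8, 0.7, 5.2]
grip_width: 0.0003
```

Call:
arm_command --steps '[{"delta_pos":[0,0,3],"dr":[0,0,0]},{"delta_pos":[0,0,10],"dr":[0,0,0]},{"delta_pos":[0,0,20],"dr":[0,0,0]},{"delta_pos":[-10,0,25],"dr":[0,0,0]},{"delta_pos":[-25,0,25],"dr":[0,0,0]},{"delta_pos":[-25,0,10],"dr":[0,0,0]},{"delta_pos":[-25,0,0],"dr":[0,0,0]},{"delta_pos":[0,0,0],"dr":[0,0,0]},{"delta_pos":[0,0,0],"dr":[0,0,0]}]'

```text
time_s: 7.85
position: [0.4057, -0.022, 0.2282]
tool_rot: [[0.427, -0.904, 0.0], [-0.904, -0.427, -0.0], [0.0, -0.0, -1.0]]
ft_force: [0.2, -1.4, 0.4]
grip_width: -0.0001
```

```bash
python3 - <<'E'
from rig import env
import cv2
s=env.get_image("side"); w=env.get_image("wrist")
b=cv2.resize(s[150:310,230:420],(570,480),interpolation=cv2.INTER_CUBIC)
w=cv2.resize(w,(0,0),fx=.0+.36,fy=.36)
v=cv2.copyMakeBorder(w,0,480-w.shape[0],0,0,0)
cv2.imwrite("pics/end.png",cv2.hconcat([b,v])); print(env.observe()['time_s'],env.observe()['ft_force'])
E
```

```text
7.95 [0.1175075  0.2056637  0.33833276]
```

View pics/end.png

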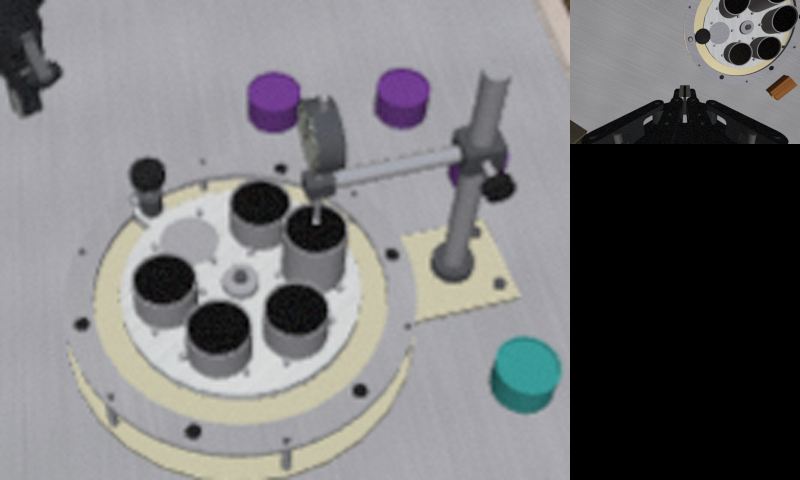

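The deep cup now stands under the tip at (316,225), and the cups look seated. One close crop will check that the pin shows in its hole and the knob is at full height.

```bash
python3 - <<'E'
from rig import env
from h import *
c=env.get_calibration("wrist"); w=env.get_image("wrist"); 
a=np.radians(6.45+120); u=np.array([np.cos(a),np.sin(a)]); C=np.array([.5605,-.114])
for z in(.115,.105): print(proj(c,[*(C+.115*u),z])) 
print(proj(c,[*(C+.138*u),.056]))
k=w[40:170,320:500]
cv2.imwrite("pics/e2.png",cv2.resize(k,None,fx=4,fy=4,interpolation=cv2.INTER_CUBIC))
E
```

```text
[[369.08305096 100.99166874]]
[[366.98782443 101.6249916 ]]
[[334.20989232 109.19014071]]
```

View pics/e2.png

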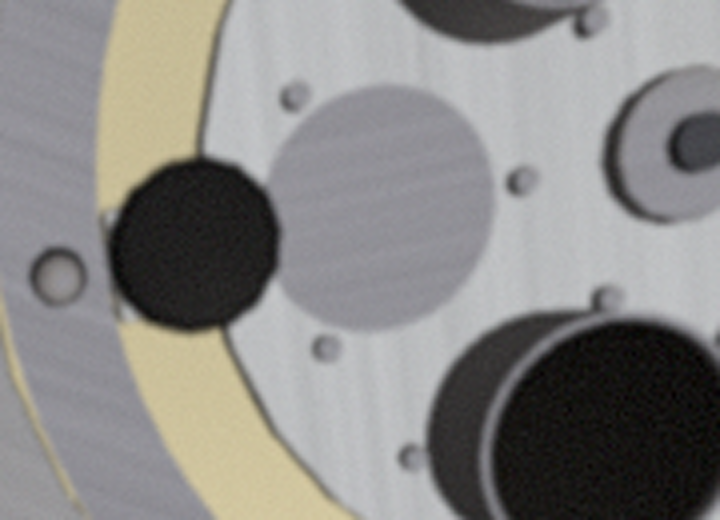

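The pin shows bright in its hole at crop (58,275), which is image (334.5,109) against a predicted (334.2,109.2). The knob is at crop (195,245), or (368.8,101), against a predicted (369.1,101.0) for fully out. The pin is home, so I'm handing in.

```bash
python3 -c "
from rig import env
print(env.close_job())"
```

```text
the job is handed in; nothing more can be done
None
```

The deep cup is now under the dial gauge and the plunger's pin is locked in its new hole; the job is handed in at about 8 s of the 38 s allowed.

**What I did:** I pressed the knob to its stop with the shut fingertips, about 15 N, and swung the table clockwise. It went roughly 1.5° too far, so I eased it back after checking with the wrist camera. I then let the plunger rise slowly, lifted clear and backed away.

**Last checks:**
- **Position:** the side view shows the tall cup under the measuring tip, with the other cups looking seated.
- **Lock:** the pin shows in its hole, and pin and knob sit within about half a pixel of where they should be with the plunger fully out. While I let it rise, the knob kept pushing well past the depth where it would have rested against the ring.
- **Contact:** the highest force I read was about 15 N, and it was near zero after I backed away.

**Disagreements:** the wrist camera's table-angle readings had a bias of about 0.6°, and one reading of a partly hidden hole was off, so I discarded it. At 2 mm depth the knob force read 5.2 N where I expected about 3.7 N; the final picture showed the pin fully home all the same.

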